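# Present the corrosion coupon to the inspection camera

### The arm

A 6-joint arm with a two-finger parallel gripper is mounted at the origin on the work surface. World frame = base frame: x ahead of the robot, y to its left, z up, the work surface at z = 0. Lengths are in m, angles in rad, forces in N, time in s.
With the tool pointing down it reaches from about 0.35 to 0.975 m from the base axis. Payload 4.9 kg.
Tool frame: the origin (TCP) lies on the centre line of the jaws, within the pads' length; the fingertips stand 25 mm ahead of it and the grasp point (between the pads) lies 6 mm ahead of it; z points along the fingers, y is the line along which they close (so a half turn about z gives the same grasp; the last joint's range is limited). The gripper opens to 85 mm and grips with 20 to 120 N. Pads are 22 mm wide; open, the fingers measure 114 mm over their backs; the gripper's body (76 mm by 85 mm) begins 54 mm behind the grasp point. The pads swing forward as they close: fully open they stand 13 mm farther back than shut.
Start: joints at [1.095, 0.053, 1.613, -0, 1.476, -0.119], TCP at [0.218, 0.586, 0.256] pointing down, gripper open.
Joint ranges: [-3.01, 3.01], [-1.01, 2.22], [0.06, 2.58], [-1.02, 4.17], [0.09, 2.62], [-3.14, 3.14]. Speed limits (rad/s): [2.57, 2.57, 3.14, 3.14, 3.14, 3.14].

### API

Orientations are given as a unit quaternion [w, x, y, z].
In Python, from plant import state, grab_frame, get_calibration, job gives the robot as it stands. The module is installed in compiled form; this text tells all that it offers.
- The arm moves only by the tool move_arm, never from a script. Its argument "targets" is a list that holds one entry, the list of rows, each a list of 5 numbers: the opening in per cent of the stroke, from 0 (shut) to 100 (fully open), then the shift along the tool's x, y, z as a fraction of full scale, then the turn about the tool's z as a fraction of full scale. A call has 1 to 5 rows; each row shifts and turns the commanded pose from where the row before left it, along the tool's axes as they then stand; what a row does not reach is not made up. Full scale, the value 1, is 0.6 m for a shift and 6 degrees for a turn. A row lasts 1/12 s, in which the tool goes at most 41.7 mm and 7.16 degrees, less where a joint would pass 70% of its speed; a pose out of reach is approached as far as the arm can. A call with a number of a shift or a turn outside -1 to 1 is refused whole. A call with a gripper value outside its range is refused whole. The fingers move at their own pace and stop on an object; the grip force is fixed at half the most. Time passes only in rows, so rows that do not move let the fingers close. It gives the time, the measured TCP pose, the force, the opening and the grip force at its end, in the units of the state.
- state(): the state, without advancing time (a new reading comes with each control period).
- grab_frame(name): name is "scene" or "top" or "wrist"; returns the picture (400x640x3 uint8, red, green, blue); there is no depth.
- get_calibration(name): a dict with "vertical_fov" (degrees; the focal length in pixels is half the picture's height over the tangent of half this angle, whatever the lens; pixels are square), "cx", "cy" (the principal point, pixels), "R" (3x3) and "t" (3): a world point X has camera coordinates R X + t. Camera axes: x right, y down, z forward; pixel columns grow to the right and rows downward; lengths in m; the calibration is good to about 2 mm. A picture is of the moment at which its call begins: read the wrist's pose just before it. get_calibration takes no time and is no camera call; for the wrist camera it gives the pose at the moment of the call.
- job.job_done(): hands the job in; it is judged then, once.
The state is a dict: "time": time; "joint_pos": joint angles; "joint_vel": joint speeds; "joint_efforts": joint torques, N m; "tool_pos": TCP position; "tool_rot": TCP orientation; "contact_force": force on the tool from outside, world axes, zero at the start; "ft_torque": the same for the moment, N m; "gripper_width": opening from 0.0 (shut) to 1.0 (fully open); "grasp_force": force on a finger pad.
Only numpy, scipy, OpenCV 4.12 (cv2) and the standard library are available. Lean on these libraries where they do the work, as an engineer would, in place of code of your own. Each camera call takes 0.05 s, during which the arm holds its last target. There are 200 camera calls.

### The job

Draw the coupon holder, the white plug with the tall upright bar grip, out of the reaction vessel by its grip and show the steel coupon below it to the inspection camera: centred, 110 mm in front of the lens, a flat face square to the lens, long edge upright in the camera's tilted view, grip end up. Do not touch the coupon with the gripper nor anything of the camera, and leave the other plugs and bench things where they are. Finish while still holding it there, motionless in the air; do not let go.

Things in the scene. Friction and masses are not known exactly. Their poses are not given: they have to be found in the camera images.
- reactor: Fixed unit, place and yaw vary: blue stirrer hotplate (200 x 190 mm), metal bath (180 mm across, rim 145 mm above the bench), in it a glass vessel with a grey lid (136 mm square, top 172 mm up). Three grey necks (33 mm outside, 24 mm bore, rims 188 mm up), 38 mm from the middle, 66 mm apart, hold the three plugs in varying order. Origin: middle, at bench level; z up.
- coupon_holder: Loose white plug with tall bar grip, ~70 g, yaw varies. Origin: centre of the underside of its flange (31 mm across), resting on a neck rim; z up its axis. Bar: 12 mm thick along y, 30 mm wide along x, 6 to 46 mm above origin; pinch it along y. Below: spigot 20 mm across, 18 long, loose in the bore, 6 mm rod, coupon, lower end 63 mm below origin. Lifted 70 mm it is clear.
- coupon: Steel plate fixed to the holder: 3 mm thick along x, 14 mm wide along y, 30 mm long along z (axes parallel to the holder's). Origin: its centre, 48 mm below the holder's origin on the plug axis. Its flat faces look along +x and -x; either may face the camera.
- coupon_mid (a point): Centre of the coupon, 48 mm below the holder's origin.
- knob_plug: Other plug, leave alone: white, same flange, low round knob, top 18 mm above the neck rim. Origin: centre of its flange's underside.
- square_plug: Other plug, leave alone: white, same flange, low square head (20 mm), top 18 mm above the neck rim. Origin: centre of its flange's underside.
- camera_stand: Fixed stand: flat dark base (130 x 130 mm, 14 mm high) and upright steel post (16 mm across, 384 mm high). Origin: bench level, straight below the lens front; the post stands 135 mm from it along +x, the base reaches from 35 to 165 mm. Place and yaw vary.
- inspection_camera: Camera on the stand: black lens barrel (38 mm across, 34 mm long), grey housing behind (50 x 50 x 58 mm). Origin: centre of the lens front, 135 mm from the post's axis and 238 to 308 mm above the bench (varies). Looks along its own -x, 0.4 rad (23 degrees) below level, roughly towards the robot; its z is upright in its view, leaning 0.4 rad from vertical.
- focus (a point): Where the coupon's centre belongs: 110 mm in front of the lens on the camera's axis (195 to 265 mm above the bench). Same axes as the camera.
- beaker: Bystander: small glass beaker, 66 mm across, 70 mm high. Origin: centre of its underside.
- amber_bottle: Bystander: amber bottle, 60 mm across, 110 mm high. Origin: centre of its underside.
- spatula: Bystander: slim steel lab spatula, 185 mm long, 5 mm high, lying on the bench along its x. Origin: its middle, underneath.
- boss_clamp: Bystander: small dark clamp with a blue knob, 71 x 50 mm, 26 mm high, lying on the bench. Origin: its underside.

How it is judged:
By the outcome, as a careful person would: the job done as asked, in the order asked, and still so for the second after the job is handed in, while the arm keeps its last pose, push and grip.
It also fails if it takes over 38 s, if anything falls off the work surface, if the arm or the gripper's body presses on something with over 40 N, if the wrist force passes 120 N, or if a joint passes its speed limit or range.

## Working session

There is one attempt and no reset: what is moved stays moved. The work goes in short steps, Python scripts to look and compute and a tool call to move; the robot and the scene stay as the last step left them, time stands still between calls to the robot, and variables do not carry over. Pictures are saved under pics/ and viewed, at most 10 in all, crops included, and the job is handed in when it is done.

Besides the shell and the picture viewer there is one more tool, called as name([rows], argument=value, ...), one row to a line, values as JSON. move_arm: Moves the arm, as the interface text tells. Shift numbers are shares of 0.6 m and turn numbers shares of 6 degrees, none past 1 either way. Its arguments: {"type":"object","properties":{"targets":{"type":"array"}},"required":["targets"]}

```bash
mkdir -p pics; cat > h.py <<'E'
import numpy as np, cv2
from plant import state, grab_frame, get_calibration, job
def snap(n,tag):
    c=get_calibration(n); im=grab_frame(n); cv2.imwrite(f'pics/{tag}.png',im[:,:,::-1]); np.save(f'pics/{tag}.npy',dict(c),allow_pickle=True); return c,im
def load(tag): return np.load(f'pics/{tag}.npy',allow_pickle=True).item()
def P(c):
    f=200/np.tan(np.radians(c['vertical_fov'])/2); return np.array([[f,0,c['cx']],[0,f,c['cy']],[0,0,1]])@np.c_[np.array(c['R']),np.array(c['t'])]
def proj(c,X):
    q=P(c)@np.r_[X,1]; return q[:2]/q[2]
def onz(c,uv,z):
    p=P(c); H=np.c_[p[:,0],p[:,1],p[:,2]*z+p[:,3]]; q=np.linalg.solve(H,np.r_[uv,1]); return q[:2]/q[2]
def tri(cs,uvs):
    A=[]
    for c,(u,v) in zip(cs,uvs):
        p=P(c); A+=[u*p[2]-p[0],v*p[2]-p[1]]
    A=np.array(A); A/=np.linalg.norm(A[:,:3],axis=1)[:,None]
    return np.linalg.lstsq(A[:,:3],-A[:,3],rcond=None)[0]
E
python3 - <<'E'
from h import *
for n in('scene','top','wrist'):
    c,im=snap(n,n+'0'); R=np.array(c['R']); print(n,c['vertical_fov'],c['cx'],c['cy'],-R.T@np.array(c['t']),R[2], {k for k in c})
s=state();print({k:np.round(v,3) for k,v in s.items()})
E
```

```text
scene 53.127191113260935 311.5873431475099 198.22579234806065 [1.48754899 0.09494381 0.74942977] [-0.8433842  -0.02999005 -0.53647338] {'R', 'cx', 'cy', 't', 'vertical_fov'}
top 53.06079067636664 322.64951581077855 196.4474946183575 [0.4795878  0.06610944 1.08178288] [ 0.13917878 -0.03391961 -0.98968618] {'R', 'cx', 'cy', 't', 'vertical_fov'}
wrist 60.879030596197744 318.43277535557496 201.2210962065984 [0.14435283 0.61214944 0.37301413] [ 0.28868136 -0.10914517 -0.95118368] {'R', 'cx', 'cy', 't', 'vertical_fov'}
{'time': np.float64(0.15), 'joint_pos': array([ 1.095,  0.053,  1.614, -0.   ,  1.476, -0.119]), 'joint_vel': array([-0.   , -0.002, -0.004, -0.001,  0.   , -0.001]), 'joint_efforts': array([ 1.0000e-03, -3.9424e+01, -3.7072e+01, -0.0000e+00,  5.0000e-03,
       -0.0000e+00]), 'tool_pos': array([0.218, 0.585, 0.255]), 'tool_rot': array([-0.   ,  0.177,  0.984, -0.001]), 'contact_force': array([0.205, 0.185, 0.045]), 'ft_torque': array([-0.015, -0.019,  0.045]), 'grasp_force': np.float64(0.0), 'gripper_width': np.float64(1.002)}
```

View pics/scene0.png

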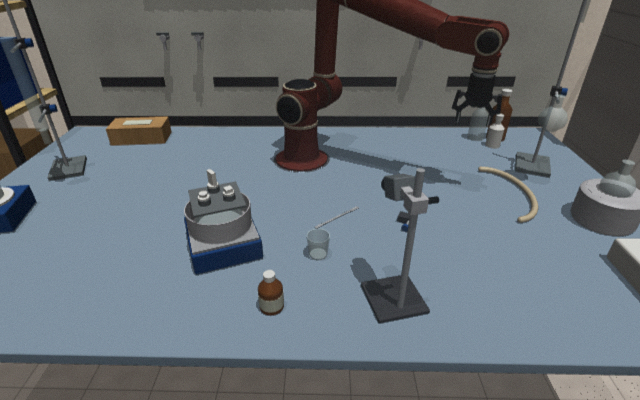

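View pics/top0.png

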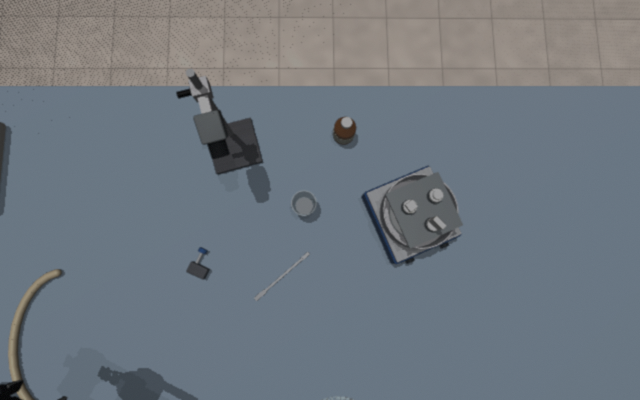

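```bash
python3 - <<'E'
import cv2,numpy as np
def cr(f,x,y,w,h,k):
    im=cv2.imread(f'pics/{f}.png')[y:y+h,x:x+w]; o=cv2.resize(im,None,fx=k,fy=k,interpolation=cv2.INTER_CUBIC)
    for i in range(0,w,10): cv2.putText(o,str(x+i),(i*k,8),0,.3,(0,255,255)); o[::4,i*k]=(0,255,255)
    for j in range(0,h,10): cv2.putText(o,str(y+j),(0,j*k+4),0,.3,(0,255,0)); o[j*k,::4]=(0,255,0)
    return o
cv2.imwrite('pics/c1.png',np.vstack([np.hstack([cr('top0',390,165,80,60,5),cr('top0',170,60,80,60,5)]),np.hstack([cr('scene0',180,165,80,60,5),cr('scene0',375,165,80,60,5)])]))
cv2.imwrite('pics/c2.png',np.hstack([cr('top0',170,60,100,120,4),cr('scene0',350,220,100,120,4)]))
E
```

```text
(no output)
```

View pics/c1.png

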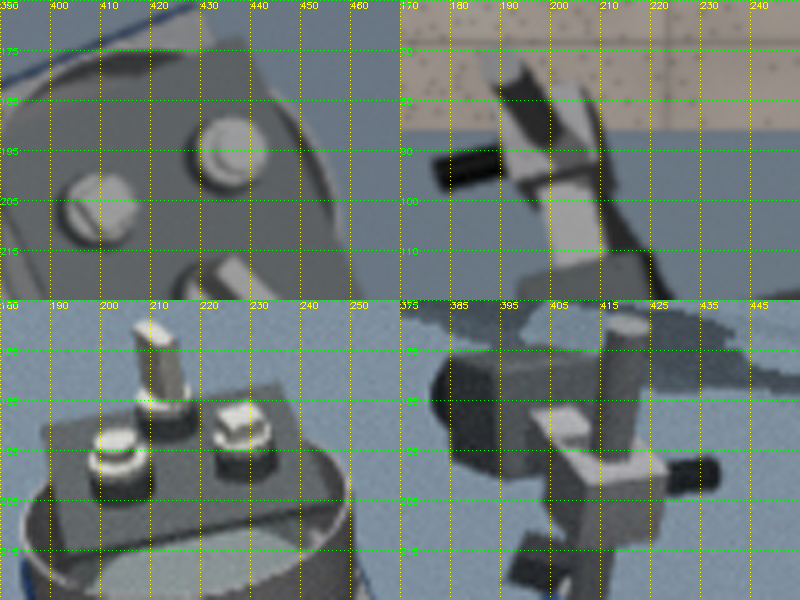

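View pics/c2.png

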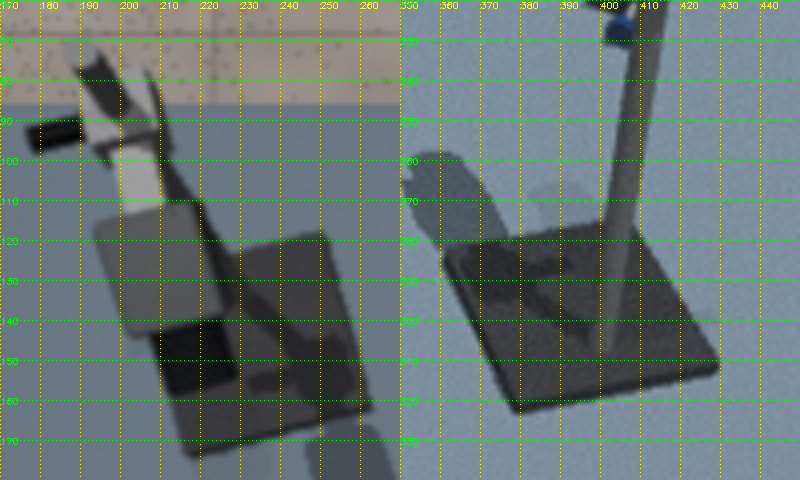

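```bash
cat >> h.py <<'E'
def campts(p,Xc):
    x,y,h,w=p; e=np.array([np.cos(w),np.sin(w),0]); z=np.array([0,0,1.]); c,s=np.cos(.4),np.sin(.4)
    R=np.c_[c*e+s*z,np.cross(z,e),c*z-s*e]; return np.array([x,y,h])+R@np.array(Xc),R
E
python3 - <<'E'
from h import *
from scipy.optimize import least_squares
t,s=load('top0'),load('scene0')
for uv in [(436.5,194.5),(410.5,206)]: print('head',onz(t,uv,.206))
for uv in [(203.5,187.5),(228,182)]: print('heads scene',onz(s,uv,.206))
print('bar',onz(t,(439.5,222),.234),onz(s,(211.4,171.6),.234))
# stand: local (e, left, up) level points and camera-frame points
def lv(p,a,b,z):
    w=p[3]; return np.array([p[0]+a*np.cos(w)-b*np.sin(w),p[1]+a*np.sin(w)+b*np.cos(w),z])
L=[(t,(250,118),.165,-.065,.014),(t,(263,162),.035,-.065,.014),(t,(217,174),.035,.065,.014),
   (s,(361,283),.035,-.065,.014) ,(s,(379,322),.165,-.065,.014),(s,(430,311.5),.165,.065,.014),(s,(407.5,275.5),.035,.065,.014),
   (s,(419.5,170),.135,0,.384),(t,(191,72.5),.135,0,.384)]
L=[(c,uv,a,(b if c is not t else b),z) for c,uv,a,b,z in L]
C=[(t,(193,117),(.092,.025,.025)),(t,(218,110),(.092,-.025,.025)),(t,(226,136),(.034,-.025,.025)),(t,(203,145),(.034,.025,.025)),
 (s,(386,175.4),(.034,-.025,.025)),(s,(386,197.4),(.034,-.025,-.025)),(s,(395,177),(.092,-.025,.025)),(s,(396,200.6),(.092,-.025,-.025))]
def r(p):
    return np.concatenate([proj(c,lv(p,a,b,z))-uv for c,uv,a,b,z in L]+[proj(c,campts(p,X)[0])-uv for c,uv,X in C])
for w0 in(0.3,-.3):
    f=least_squares(r,[.65,.25,.27,w0],loss='soft_l1'); print(f.x,f.cost); 
print(np.round(r(f.x).reshape(-1,2),1))
print('focus',campts(f.x,(-.11,0,0))[0])
E
```

```text
head [ 0.60444919 -0.21809759]
head [ 0.57930051 -0.15846209]
heads scene [ 0.58383854 -0.2243073 ]
heads scene [ 0.5540556  -0.16489833]
bar [ 0.54096693 -0.21221079] [ 0.54695989 -0.20799096]
[0.67761556 0.2455722  0.27747393 0.25489211] 17.953604622524928
[0.67761556 0.2455722  0.27747393 0.25489208] 17.953604622524367
[[ 0.8 -1.3]
 [-0.6 -0.7]
 [-1.6 -0.5]
 [-0.6 -2. ]
 [-0.3 -2.1]
 [ 0.4 -1.7]
 [-0.2 -2.7]
 [ 1.1 -0.5]
 [-0.6 -0.1]
 [-1.1 -1.7]
 [-0.5 -1.1]
 [ 0.5  2.3]
 [-1.6 -0.3]
 [-2.9 -0.3]
 [-1.5 -0.2]
 [-1.5  0.8]
 [-1.1  0.7]]
focus [0.57957234 0.22002611 0.23463791]
```

move_arm([
  [[100, 0, 0, -0.03, 1], [100, 0, 0, -0.03, 1], [100, 0, 0, -0.03, 1], [100, 0, 0, -0.03, 1], [100, 0, 0, -0.03, 1]],
])

```text
time: 0.57
tool_pos: [0.2182, 0.5854, 0.3466]
tool_rot: [-0.0, 0.428, 0.904, -0.0]
contact_force: [0.5, 0.3, -0.1]
gripper_width: 1.0
grasp_force: 0.0
```

move_arm([
  [[100, 0, 0, 0, 1], [100, 0, 0, 0, 1], [100, 0, 0, 0, 1], [100, 0, 0, 0, 1], [100, 0, 0, 0, 1]],
])

```text
time: 0.98
tool_pos: [0.2182, 0.5855, 0.3458]
tool_rot: [0.0, 0.648, 0.762, -0.0]
contact_force: [-0.4, 0.0, 0.8]
gripper_width: 1.0
grasp_force: 0.0
```

move_arm([
  [[100, 0, 0, 0, 1], [100, 0, 0, 0, 1], [100, 0, 0, 0, 1], [100, 0, 0, 0, 1], [100, 0, 0, 0, 1]],
])

```text
time: 1.4
tool_pos: [0.2182, 0.5855, 0.3457]
tool_rot: [0.0, 0.823, 0.568, -0.0]
contact_force: [0.4, -0.3, 0.3]
gripper_width: 1.001
grasp_force: 0.0
```

move_arm([
  [[80, 0, 0, 0, 1], [70, 0, 0, 0, 1], [60, 0, 0, 0, 1]],
])

```text
time: 1.65
tool_pos: [0.2182, 0.5855, 0.3458]
tool_rot: [0.0, 0.902, 0.433, -0.0]
contact_force: [-0.3, 0.4, -0.1]
gripper_width: 0.609
grasp_force: 0.0
```

move_arm([
  [[45, -0.034, 0.06, 0, 0], [45, -0.034, 0.06, 0, 0], [45, -0.034, 0.06, 0, 0], [45, -0.034, 0.06, 0, 0], [45, -0.034, 0.06, 0, 0]],
])

```text
time: 2.07
tool_pos: [0.2959, 0.3921, 0.3458]
tool_rot: [0.0, 0.9, 0.435, -0.0]
contact_force: [1.3, -0.6, -0.4]
gripper_width: 0.452
grasp_force: 0.0
```

move_arm([
  [[45, -0.034, 0.06, 0, 0], [45, -0.034, 0.06, 0, 0], [45, -0.034, 0.06, 0, 0], [45, -0.034, 0.06, 0, 0], [45, -0.034, 0.06, 0, 0]],
])

```text
time: 2.48
tool_pos: [0.3734, 0.2002, 0.3462]
tool_rot: [0.0, 0.9, 0.435, 0.0]
contact_force: [1.3, -0.4, -0.2]
gripper_width: 0.451
grasp_force: 0.0
```

move_arm([
  [[45, -0.034, 0.06, 0, 0], [45, -0.034, 0.06, 0, 0], [45, -0.034, 0.06, 0, 0], [45, -0.034, 0.06, 0, 0], [45, -0.034, 0.06, 0, 0]],
])

```text
time: 2.9
tool_pos: [0.4511, 0.0081, 0.3463]
tool_rot: [0.0, 0.901, 0.435, 0.0]
contact_force: [0.3, 1.4, 0.4]
gripper_width: 0.448
grasp_force: 0.0
```

move_arm([
  [[45, -0.034, 0.06, 0, 0], [45, -0.034, 0.06, 0, 0], [45, -0.034, 0.06, 0, 0], [45, -0.034, 0.06, 0, 0], [45, -0.034, 0.06, 0, 0]],
])

```text
time: 3.32
tool_pos: [0.5287, -0.1837, 0.3459]
tool_rot: [-0.0, 0.901, 0.435, -0.0]
contact_force: [1.6, 0.2, 0.9]
gripper_width: 0.45
grasp_force: 0.0
```

```bash
cat >> h.py <<'E'
def tool():
    from scipy.spatial.transform import Rotation as Ro
    s=state(); q=s['tool_rot']; R=Ro.from_quat([q[1],q[2],q[3],q[0]]).as_matrix(); return np.array(s['tool_pos']),R,s
E
python3 - <<'E'
from h import *
p,R,s=tool(); print(s['time'],p,np.round(R,3),s['joint_pos'],s['gripper_width'])
snap('wrist','w1')
E
```

```text
3.3167 [ 0.5287255  -0.18371033  0.34588864] [[ 0.622  0.783 -0.   ]
 [ 0.783 -0.622  0.   ]
 [ 0.    -0.    -1.   ]] [-4.67438979e-01 -1.40143550e-01  1.65236412e+00  1.63929696e-04
  1.62979625e+00  2.04071849e-01] 0.45005830896116505
```

View pics/w1.png

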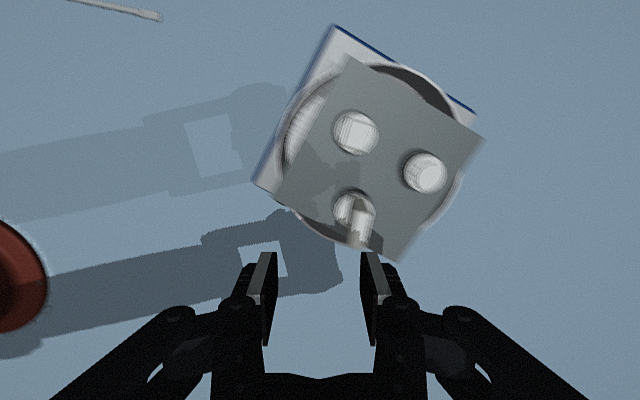

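```bash
python3 - <<'E'
import cv2
x,y,w,h,k=320,100,140,160,5
im=cv2.imread('pics/w1.png')[y:y+h,x:x+w]; o=cv2.resize(im,None,fx=k,fy=k,interpolation=cv2.INTER_CUBIC)[:,:]
o=o[350:]
for i in range(0,w,10): cv2.putText(o,str(x+i),(i*k,8),0,.35,(0,0,255)); o[::4,i*k]=(0,0,255)
for j in range(0,h-70,10): cv2.putText(o,str(y+70+j),(0,j*k+4),0,.35,(0,120,0)); o[j*k,::4]=(0,120,0)
cv2.imwrite('pics/c3.png',o)
E
```

```text
(no output)
```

View pics/c3.png

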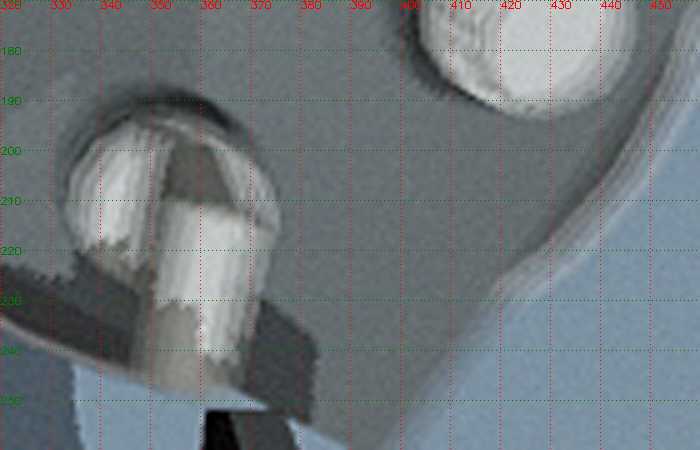

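```bash
python3 - <<'E'
from h import *
w=load('w1'); t,s=load('top0'),load('scene0')
q=[onz(w,u,.234) for u in [(352.5,210.5),(373,215),(347.5,246),(367,250)]]
for a in q: print(a)
print('edge yaw L,R',[np.degrees(np.arctan2(*(a-b)[::-1])) for a,b in((q[0],q[2]),(q[1],q[3]))],'widths',np.linalg.norm(q[0]-q[1]),np.linalg.norm(q[0]-q[2]),np.mean(q,0))
l,r=onz(w,(333,210),.191),onz(w,(376,213),.191); print('flange',l,r,(l+r)/2,np.linalg.norm(l-r))
k,sq=onz(w,(427,173),.206),onz(w,(356,132),.206); print('knob,square',k,sq,np.linalg.norm(k-sq))
d=(k-sq)/np.linalg.norm(k-sq); m=(k+sq)/2; n=np.array([d[1],-d[0]])*.0572; print('third',m+n,m-n)
print(onz(s,(203.5,192.4),.206),onz(s,(229,187),.206))
p,R,_=tool(); print('tcp px',proj(w,p+R@[0,0,.006]))
E
```

```text
[ 0.54675853 -0.20154758]
[ 0.55624711 -0.21346531]
[ 0.52717301 -0.22162767]
[ 0.5365691  -0.23326266]
edge yaw L,R [np.float64(45.71434389049136), np.float64(45.17319872613013)] widths 0.015233692842226004 0.02805000465535532 [ 0.54168694 -0.2174758 ]
flange [ 0.5281293  -0.20565248] [ 0.55515447 -0.23057587] [ 0.54164189 -0.21811417] 0.03676322950646262
knob,square [ 0.60654239 -0.22234413] [ 0.5821165  -0.16291591] 0.06425213799820158
third [ 0.5414239  -0.21437499] [ 0.64723499 -0.17088506]
[ 0.60860292 -0.21788968] [ 0.58044139 -0.15676715]
tcp px [327.65379495 294.78393254]
```

move_arm([
  [[45, 0, 0, 0, 1], [45, -0.0115, 0.0265, 0, 0], [45, -0.0115, 0.0265, 0, 0], [45, 0, 0, 0.04, 0], [45, 0, 0, 0.03, 0]],
])

```text
time: 3.78
tool_pos: [0.5419, -0.2147, 0.3039]
tool_rot: [0.0, 0.922, 0.387, 0.0]
contact_force: [0.4, -0.6, -0.7]
gripper_width: 0.454
grasp_force: 0.0
```

```bash
python3 - <<'E'
from h import *
p,R,s=tool(); print(s['time'],p,np.round(R,3))
c,im=snap('wrist','w2'); o=cv2.resize(im[190:390,200:460,::-1],None,fx=3,fy=3,interpolation=cv2.INTER_CUBIC)
for i in range(0,260,20): cv2.putText(o,str(200+i),(i*3,8),0,.35,(0,0,255)); o[::4,i*3]=(0,0,255)
for j in range(0,200,20): cv2.putText(o,str(190+j),(0,j*3+4),0,.35,(0,120,0)); o[j*3,::4]=(0,120,0)
cv2.imwrite('pics/c4.png',o)
g=p+R@[0,0,.006]; print([proj(c,[g[0],g[1],z]) for z in(g[2],.234,.206)])
E
```

```text
3.7833 [ 0.54192155 -0.2146539   0.30389446] [[ 0.701  0.713  0.001]
 [ 0.713 -0.701 -0.   ]
 [ 0.     0.001 -1.   ]]
[array([316.2910365, 289.3332649]), array([316.83776237, 229.89014372]), array([316.9860998 , 213.76206167])]
```

View pics/c4.png

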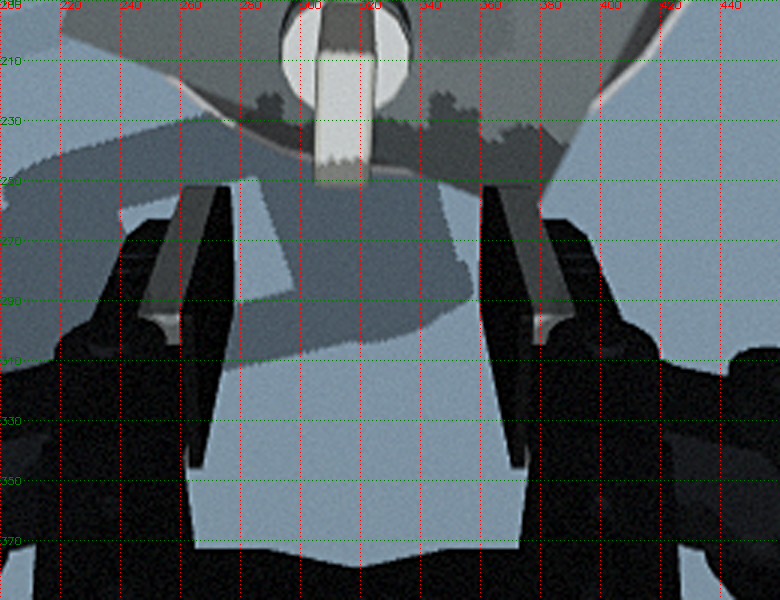

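move_arm([
  [[45, 0, -0.0033, 0.03, 0], [45, 0, 0, 0.04, 0], [45, 0, 0, 0.04, 0], [45, 0, 0, 0.02, 0], [45, 0, 0, 0, 0]],
])

```text
time: 4.25
tool_pos: [0.5384, -0.2113, 0.2225]
tool_rot: [-0.003, 0.922, 0.387, -0.002]
contact_force: [-0.0, -0.3, -0.1]
gripper_width: 0.451
grasp_force: 0.0
```

move_arm([
  [[30, 0, 0, 0, 0], [20, 0, 0, 0, 0], [15, 0, 0, 0, 0], [10, 0, 0, 0, 0], [0, 0, 0, 0, 0]],
])

```text
time: 4.67
tool_pos: [0.5412, -0.2128, 0.2287]
tool_rot: [0.001, 0.922, 0.387, 0.001]
contact_force: [0.1, 0.2, 4.6]
gripper_width: 0.126
grasp_force: 59.5
```

move_arm([
  [[0, 0, 0, 0, 0], [0, 0, 0, 0, 0]],
])

```text
time: 4.83
tool_pos: [0.5412, -0.2128, 0.2287]
tool_rot: [0.001, 0.922, 0.387, 0.001]
contact_force: [0.8, 0.5, 5.2]
gripper_width: 0.131
grasp_force: 59.7
```

move_arm([
  [[0, 0, 0, -0.012, 0], [0, 0, 0, -0.012, 0], [0, 0, 0, -0.012, 0], [0, 0, 0, 0, 0]],
])

```text
time: 5.17
tool_pos: [0.5409, -0.2127, 0.2501]
tool_rot: [0.001, 0.922, 0.387, 0.001]
contact_force: [0.6, -0.2, -0.3]
gripper_width: 0.131
grasp_force: 58.8
```

move_arm([
  [[0, 0.006, 0, 0, 0], [0, 0.006, 0, 0, 0], [0, 0.006, 0, 0, 0], [0, 0.005, 0, 0, 0], [0, 0, 0, 0, 0]],
])

```text
time: 5.58
tool_pos: [0.5486, -0.2036, 0.2472]
tool_rot: [0.001, 0.922, 0.387, -0.003]
contact_force: [-4.2, -5.7, -0.4]
gripper_width: 0.126
grasp_force: 58.9
```

move_arm([
  [[0, 0.005, 0, 0, 0], [0, 0.005, 0, 0, 0], [0, 0, 0, 0, 0]],
])

```text
time: 5.83
tool_pos: [0.5524, -0.1998, 0.247]
tool_rot: [0.001, 0.922, 0.387, -0.004]
contact_force: [-6.3, -5.9, -0.4]
gripper_width: 0.132
grasp_force: 58.8
```

move_arm([
  [[0, 0.005, 0, 0, 0], [0, 0.005, 0, 0, 0], [0, 0, 0, 0, 0]],
])

```text
time: 6.08
tool_pos: [0.5563, -0.1957, 0.2464]
tool_rot: [0.001, 0.922, 0.387, -0.004]
contact_force: [-5.8, -7.0, -1.2]
gripper_width: 0.136
grasp_force: 58.6
```

move_arm([
  [[0, 0.002, 0, -0.004, 0], [0, 0.005, 0, -0.004, 0], [0, 0.005, 0, 0, 0], [0, 0.003, 0, 0, 0], [0, 0, 0, 0, 0]],
])

```text
time: 6.5
tool_pos: [0.5627, -0.1894, 0.2511]
tool_rot: [0.001, 0.922, 0.387, -0.004]
contact_force: [-6.7, -7.4, -2.2]
gripper_width: 0.128
grasp_force: 58.8
```

```bash
python3 - <<'E'
from h import *
p,R,s=tool(); print(s['time'],p,np.round(R,3),s['contact_force'])
for n in('scene','wrist'): snap(n,n[0]+'5')
a=cv2.resize(cv2.imread('pics/s5.png')[110:210,160:260],None,fx=4,fy=4,interpolation=cv2.INTER_CUBIC)
b=cv2.imread('pics/w5.png')[:,120:520]
cv2.imwrite('pics/c5.png',np.hstack([a,b]))
E
```

```text
6.5 [ 0.56268961 -0.1894447   0.25107656] [[ 0.701  0.713 -0.007]
 [ 0.713 -0.701 -0.005]
 [-0.008 -0.001 -1.   ]] [-6.70119513 -7.40911582 -2.17043569]
```

View pics/c5.png

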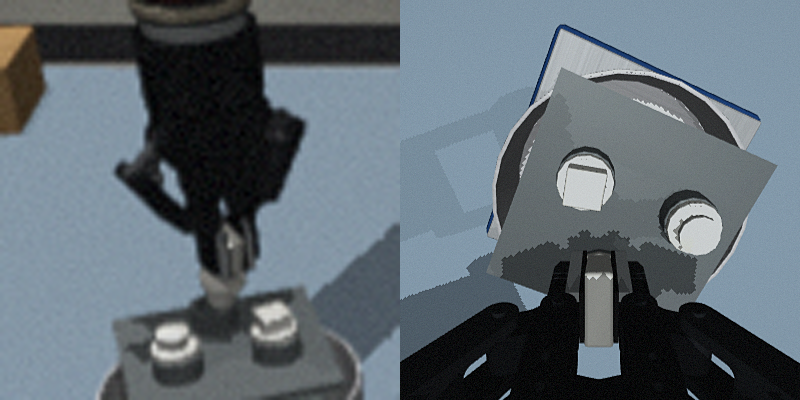

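move_arm([
  [[0, -0.002, 0, 0, 0], [0, 0.006, 0, -0.017, 0], [0, 0.007, 0, -0.02, 0], [0, 0.009, 0, -0.025, 0], [0, 0.009, 0, -0.025, 0]],
])

```text
time: 7.02
tool_pos: [0.5763, -0.175, 0.3038]
tool_rot: [-0.001, 0.922, 0.387, -0.001]
contact_force: [0.9, 0.5, -1.2]
gripper_width: 0.134
grasp_force: 59.3
```

move_arm([
  [[0, 0.009, 0, -0.03, 0], [0, 0, 0, -0.03, 0], [0, 0, 0, -0.015, 0], [0, 0, 0, 0, 0]],
])

```text
time: 7.35
tool_pos: [0.5817, -0.171, 0.3532]
tool_rot: [0.002, 0.922, 0.387, 0.002]
contact_force: [1.1, -0.1, 0.2]
gripper_width: 0.127
grasp_force: 59.3
```

move_arm([
  [[0, 0.014, -0.03, 0, 0], [0, 0.028, -0.058, 0, 0], [0, 0.028, -0.058, 0, 0], [0, 0.028, -0.058, 0, 0], [0, 0.028, -0.058, 0, 0]],
])

```text
time: 7.77
tool_pos: [0.52, -0.0056, 0.3483]
tool_rot: [-0.001, 0.922, 0.387, -0.001]
contact_force: [-0.0, 0.3, -0.6]
gripper_width: 0.127
grasp_force: 59.4
```

move_arm([
  [[0, 0.028, -0.058, 0, 0], [0, 0.014, -0.03, 0, 0], [0, 0, 0, 0, -1], [0, 0, 0, 0, -1], [0, 0, 0, 0, -1]],
])

```text
time: 8.18
tool_pos: [0.5005, 0.0487, 0.3484]
tool_rot: [-0.001, 0.848, 0.529, -0.001]
contact_force: [-0.4, -0.8, -0.2]
gripper_width: 0.125
grasp_force: 59.4
```

move_arm([
  [[0, 0, 0, 0, -1], [0, 0, 0, 0, -1], [0, 0, 0, 0, -1], [0, 0, 0, 0, -1], [0, 0, 0, 0, -1]],
])

```text
time: 8.6
tool_pos: [0.5007, 0.048, 0.3483]
tool_rot: [-0.001, 0.683, 0.731, -0.001]
contact_force: [0.2, -0.8, 0.5]
gripper_width: 0.129
grasp_force: 59.4
```

move_arm([
  [[0, 0, 0, 0, -1], [0, 0, 0, 0, -1], [0, 0, 0, 0, -1], [0, 0, 0, 0, -1], [0, 0, 0, 0, -1]],
])

```text
time: 9.02
tool_pos: [0.5008, 0.048, 0.3483]
tool_rot: [-0.001, 0.471, 0.882, -0.0]
contact_force: [0.0, -0.8, -0.4]
gripper_width: 0.128
grasp_force: 59.4
```

```bash
python3 - <<'E'
from h import *
p,R,s=tool(); print(s['time'],p,np.round(R,3),s['contact_force'],s['joint_pos'])
for n in('scene','wrist','top'): snap(n,n[0]+'6')
a=cv2.resize(cv2.imread('pics/s6.png')[90:190,260:360],None,fx=4,fy=4,interpolation=cv2.INTER_CUBIC)
b=cv2.imread('pics/w6.png')[:,120:520]
cv2.imwrite('pics/c6.png',np.hstack([a,b]))
E
```

```text
9.0167 [0.50075982 0.04800315 0.34830405] [[-0.557  0.83  -0.002]
 [ 0.83   0.557  0.   ]
 [ 0.002 -0.001 -1.   ]] [ 0.01242506 -0.8117522  -0.39187135] [-5.26676789e-02 -2.79488703e-01  1.76768106e+00  3.87472771e-04
  1.65556012e+00 -6.43540780e-01]
```

View pics/c6.png

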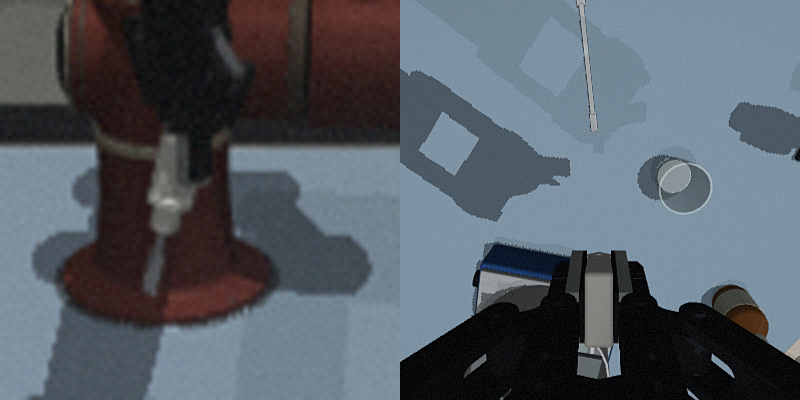

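```bash
cat >> h.py <<'E'
def hold(th,p,R,X,d=.0347):
    "holder-frame point X -> world; holder x along tool x, pivoted at grasp point, top leaning to tool +x"
    x,y,z=X; z=z-d; c,s=np.cos(th),np.sin(th)
    return p+R@np.array([x*c+z*s, -y, .006-(z*c-x*s)])
E
python3 - <<'E'
from h import *
p,R,_=tool(); w,s,t=load('w6'),load('s6'),load('t6')
pt=dict(topF=(.015,0,.046),topN=(-.015,0,.046),endF=(.015,0,.006),top=(0,0,.046),fl=(0,0,0),low=(0,0,-.063))
for th in np.radians([16,20,23,26,30]):
    print(round(np.degrees(th)),'wrist',[np.round(proj(w,hold(th,p,R,pt[k]))) for k in('topF','topN','endF')],'scene',[np.round((proj(s,hold(th,p,R,pt[k]))-[260,90])*4) for k in('top','fl','low')])
E
```

```text
16 wrist [array([319., 258.]), array([318., 336.]), array([319., 242.])] scene [array([189., 133.]), array([173., 199.]), array([153., 287.])]
20 wrist [array([319., 256.]), array([318., 335.]), array([319., 246.])] scene [array([190., 133.]), array([170., 199.]), array([145., 287.])]
23 wrist [array([319., 254.]), array([319., 334.]), array([319., 249.])] scene [array([190., 133.]), array([168., 199.]), array([139., 286.])]
26 wrist [array([319., 253.]), array([319., 333.]), array([319., 252.])] scene [array([191., 133.]), array([166., 198.]), array([133., 285.])]
30 wrist [array([319., 251.]), array([319., 331.]), array([319., 256.])] scene [array([192., 133.]), array([163., 197.]), array([125., 283.])]
```

```bash
python3 - <<'E'
import cv2,numpy as np
w=cv2.imread('pics/w6.png',0).astype(int); print('wrist v240..', w[240:372:2,312:326].mean(1).round().astype(int))
print('u prof v300', w[296:304,296:344].mean(0).round().astype(int))
s=cv2.imread('pics/s6.png').astype(int)
print('scene red-ish diff r-b, rows 120..166, cols 290..312')
d=s[:,:,2]-s[:,:,0]; g=s.mean(2).astype(int)
for v in range(120,168,2): print(v,' '.join('%3d/%2d'%(g[v,u],d[v,u]) for u in range(291,311)))
E
```

```text
wrist v240.. [142 144 143 143 143 145 104  76  54  59  58  60  58  58  59  58  75 105
 121 132 133 132 133 132 132 132 132 132 132 132 131 131 131 131 131 130
 130 130 130 131 130 128 129 129 128 128 127 128 127 127 128 126 127 110
 109 117 122 103  53  70 112  99  88  83  79  79]
u prof v300 [ 48  71  71   9  10  15  13   6  23 121 119 125 132 132 131 132 132 131
 132 134 132 131 131 130 132 132 130 132 131 130 129 130 130 130 119 112
 111   9   5  11  14  12  17  74  69  45  22  12]
scene red-ish diff r-b, rows 120..166, cols 290..312
120  30/15  32/16  22/19  33/14  31/17  28/18  30/16  30/19  24/12  25/ 0  32/-1  28/ 0  25/-1  17/-2  23/-2  22/-1  20/-3  20/ 0  25/ 0  17/-4
122  33/16  32/15  30/14  29/18  32/18  28/14  27/19  24/17  27/20  32/13  43/-1  28/-4  19/-4  19/ 0  20/-6  21/-3  22/-2  16/-2  20/-2  18/-2
124  29/16  29/22  28/15  29/15  28/19  30/19  31/17  25/18  36/16  71/ 7  99/ 2 108/ 6 104/ 2  64/ 1  56/-1  45/-3  26/ 0  17/-6  17/-7  17/-6
126  68/14  63/14  48/16  53/14  46/13  49/13  45/16  42/17  50/11  82/ 5  91/ 1  96/ 3  91/ 5  68/-4  65/-1  60/-1  28/ 0  1
[... 2198 characters left out ...]
33/16  24/15  36/12  65/ 2  82/-6  85/-6  77/-3  46/ 3  34/13  30/11  37/24  38/18  38/21  33/24  37/23  33/21  35/21  42/18
160  31/17  32/16  33/15  33/17  45/12  75/-5  77/-4  83/-4  60/ 2  36/12  31/16  34/16  37/19  40/22  35/21  35/23  40/22  30/27  34/22  41/26
162  40/23  37/21  32/22  32/24  47/14  69/ 2  77/-2  81/-5  49/12  36/19  36/18  43/24  48/35  47/30  54/33  49/35  53/34  55/38  54/41  54/44
164  41/26  39/30  38/25  37/25  36/26  43/26  44/22  50/17  39/24  36/23  38/25  68/45  74/46  66/51  73/48  66/49  66/47  65/48  63/47  60/47
166  39/28  39/25  39/26  44/21  38/23  40/24  39/27  41/23  32/30  38/22  45/32  61/46  65/49  60/49  61/46  62/48  60/47  62/48  60/48  61/49
```

move_arm([
  [[0, 0, 0, 0, 1], [0, 0, 0, 0, 1], [0, 0, 0, 0, 1], [0, 0, 0, 0, 1], [0, 0, 0, 0, 1]],
])

```text
time: 9.58
tool_pos: [0.501, 0.0479, 0.3492]
tool_rot: [-0.0, 0.688, 0.726, -0.0]
contact_force: [0.0, 0.3, -0.3]
gripper_width: 0.127
grasp_force: 59.4
```

move_arm([
  [[0, 0, 0, 0, 1], [0, 0, 0, 0, 1], [0, 0, 0, 0, 1], [0, 0, 0, 0, 1], [0, 0, 0, 0, 1]],
])

```text
time: 10.0
tool_pos: [0.501, 0.0479, 0.3492]
tool_rot: [-0.0, 0.852, 0.523, -0.0]
contact_force: [-0.8, 0.4, -0.7]
gripper_width: 0.131
grasp_force: 59.4
```

move_arm([
  [[0, 0, 0, 0, 1], [0, 0, 0, 0, 1], [0, 0, 0, 0, 1], [0, -0.0316, 0.0587, 0, 0], [0, -0.0316, 0.0587, 0, 0]],
])

```text
time: 10.42
tool_pos: [0.5249, -0.028, 0.3496]
tool_rot: [-0.0, 0.922, 0.388, 0.0]
contact_force: [0.7, 0.7, 0.1]
gripper_width: 0.128
grasp_force: 59.5
```

move_arm([
  [[0, -0.0316, 0.0587, 0, 0], [0, -0.0316, 0.0587, 0, 0], [0, -0.0316, 0.0587, 0, 0], [0, -0.0316, 0.0587, 0, 0], [0, 0, 0, 0, 0]],
])

```text
time: 10.83
tool_pos: [0.5729, -0.1872, 0.3479]
tool_rot: [0.0, 0.924, 0.383, -0.001]
contact_force: [-0.6, 0.3, -1.6]
gripper_width: 0.128
grasp_force: 59.5
```

```bash
cat >> h.py <<'E'
O=np.array([.5409,-.2127])
def rel():
    p,R,s=tool(); x=np.array([.701,.713]); y=np.array([.713,-.701]); d=p[:2]-O
    print('t',round(s['time'],2),'relx,y,z mm',np.round(1e3*np.array([d@x,d@y,p[2]]),1),'yaw',np.round(np.degrees(np.arctan2(R[1,0],R[0,0])),1),'f',np.round(s['contact_force'],1))
def strip(tag):
    c,im=snap('wrist',tag); print('strip',cv2.cvtColor(im,7)[236:300,312:326].mean(1).round().astype(int)); return c,im
E
python3 -c "
from h import *
rel(); strip('w7')"
```

```text
t 10.83 relx,y,z mm [ 40.6   5.  347.9] yaw 45.1 f [-0.6  0.3 -1.6]
strip [ 52  29  27  30  32  34  37  40  42  49  59  68  64  62  63  64  59  64
  78  64  55  57  57  57  57  57  57  57  58  58  56  59  58  57  56  59
  92 140 164 166 162 148 136 128 128 127 128 127 128 128 128 127 127 128
 128 126 128 128 127 127 128 127 129 126]
```

move_arm([
  [[0, 0, 0, 0, 0], [0, 0, 0, 0, 0]],
])

```text
time: 11.05
tool_pos: [0.5722, -0.1806, 0.3496]
tool_rot: [-0.0, 0.922, 0.387, -0.0]
contact_force: [-0.8, 0.5, -0.3]
gripper_width: 0.132
grasp_force: 59.5
```

```bash
python3 -c "
from h import *
rel()"
```

```text
t 11.05 relx,y,z mm [ 4.490e+01 -2.000e-01  3.496e+02] yaw 45.5 f [-0.8  0.5 -0.3]
```

move_arm([
  [[0, 0, 0, 0.025, 0], [0, -0.0013, 0, 0.025, 0], [0, 0, 0, 0, 0], [0, -0.005, 0, 0.017, 0], [0, -0.005, 0, 0.017, 0]],
])

```text
time: 11.47
tool_pos: [0.5676, -0.1859, 0.2989]
tool_rot: [0.0, 0.922, 0.388, 0.0]
contact_force: [0.3, -0.2, -0.6]
gripper_width: 0.128
grasp_force: 59.5
```

move_arm([
  [[0, -0.005, 0, 0.017, 0], [0, -0.005, 0, 0.017, 0], [0, 0, 0, 0, 0]],
])

```text
time: 11.72
tool_pos: [0.5619, -0.1904, 0.2756]
tool_rot: [-0.002, 0.922, 0.387, -0.002]
contact_force: [-0.4, 0.6, -1.8]
gripper_width: 0.131
grasp_force: 59.5
```

move_arm([
  [[0, -0.005, 0, 0.017, 0], [0, -0.005, 0, 0.017, 0], [0, -0.002, 0, 0.007, 0], [0, 0, 0, 0, 0]],
])

```text
time: 12.05
tool_pos: [0.5575, -0.1956, 0.2525]
tool_rot: [-0.001, 0.922, 0.387, -0.001]
contact_force: [0.2, -0.5, -1.2]
gripper_width: 0.129
grasp_force: 59.5
```

move_arm([
  [[0, 0.005, 0, 0, 0], [0, 0.005, 0, 0, 0], [0, 0.005, 0, 0, 0], [0, 0, 0, 0, 0]],
])

```text
time: 12.38
tool_pos: [0.5644, -0.19, 0.255]
tool_rot: [0.001, 0.922, 0.387, -0.002]
contact_force: [-3.0, -3.0, -0.5]
gripper_width: 0.129
grasp_force: 59.6
```

```bash
python3 -c "
from h import *
rel(); strip('w8')"
```

```text
t 12.38 relx,y,z mm [ 32.6   0.8 255. ] yaw 45.6 f [-3.  -3.  -0.5]
strip [ 79  57  57  60  59  58  59  58  59  59  58  58  45  32  29  30  39  58
  79  90  56  59  60  59  60  61  60  60  60  61  60  59  61  60  57  61
 100 148 174 190 185 162 144 130 134 133 134 134 133 134 134 134 133 134
 134 132 134 134 133 134 134 134 134 134]
```

move_arm([
  [[0, 0.005, 0, 0.005, 0], [0, 0.005, 0, 0, 0], [0, 0.005, 0, 0, 0], [0, 0, 0, 0, 0]],
])

```text
time: 12.77
tool_pos: [0.5696, -0.1843, 0.2516]
tool_rot: [0.001, 0.922, 0.387, -0.003]
contact_force: [-7.6, -5.9, -0.4]
gripper_width: 0.131
grasp_force: 59.8
```

```bash
python3 -c "
from h import *
rel(); strip('w9')"
```

```text
t 12.77 relx,y,z mm [ 40.4   0.6 251.6] yaw 45.5 f [-7.6 -5.9 -0.4]
strip [ 96  65  57  59  59  59  58  59  60  56  58  59  59  58  58  60  58  58
  56  59  58  58  59  56  56  60  74  59  58  58  60  59  59  59  55  66
 114 154 174 181 175 159 136 126 129 131 130 131 130 130 130 131 130 130
 131 132 131 131 131 131 132 131 132 131]
```

move_arm([
  [[0, 0.004, 0, 0, 0], [0, 0.004, 0, 0, 0], [0, 0, 0, 0, 0]],
])

```text
time: 13.07
tool_pos: [0.5725, -0.1811, 0.2513]
tool_rot: [0.001, 0.922, 0.387, -0.004]
contact_force: [-7.9, -6.1, -0.4]
gripper_width: 0.128
grasp_force: 59.8
```

```bash
python3 -c "
from h import *
rel(); strip('w10')"
```

```text
t 13.07 relx,y,z mm [ 44.7   0.4 251.3] yaw 45.5 f [-7.9 -6.1 -0.4]
strip [ 96  72  55  58  59  58  60  59  58  59  58  58  57  56  58  57  59  58
  58  58  57  58  58  58  58  57  58  58  57  60  67  58  58  58  57  66
  98 120 120 124 128 127 127 129 126 128 128 127 128 128 128 127 127 129
 129 129 129 128 128 130 129 128 129 129]
```

move_arm([
  [[0, -0.004, 0, 0, 0], [0, 0.007, 0, -0.017, 0], [0, 0.008, 0, -0.019, 0], [0, 0.009, 0, -0.022, 0], [0, 0.01, 0, -0.025, 0]],
])

```text
time: 13.53
tool_pos: [0.5877, -0.1657, 0.3027]
tool_rot: [-0.0, 0.922, 0.387, 0.001]
contact_force: [-0.4, 0.3, -0.2]
gripper_width: 0.128
grasp_force: 59.6
```

move_arm([
  [[0, 0.01, 0, -0.03, 0], [0, 0, 0, -0.03, 0], [0, 0, 0, -0.015, 0], [0, 0.014, -0.03, 0, 0], [0, 0.028, -0.058, 0, 0]],
])

```text
time: 13.95
tool_pos: [0.5724, -0.1087, 0.3483]
tool_rot: [0.001, 0.923, 0.386, 0.001]
contact_force: [-1.0, 1.0, -0.9]
gripper_width: 0.13
grasp_force: 59.7
```

move_arm([
  [[0, 0.028, -0.058, 0, 0], [0, 0.028, -0.058, 0, 0], [0, 0.028, -0.058, 0, 0], [0, 0.028, -0.058, 0, 0], [0, 0.014, -0.03, 0, 0]],
])

```text
time: 14.37
tool_pos: [0.5107, 0.0605, 0.3477]
tool_rot: [-0.001, 0.921, 0.389, 0.001]
contact_force: [-0.1, 0.1, -0.6]
gripper_width: 0.132
grasp_force: 59.6
```

move_arm([
  [[0, 0, 0, 0, -1], [0, 0, 0, 0, -1], [0, 0, 0, 0, -1], [0, 0, 0, 0, -1], [0, 0, 0, 0, -1]],
])

```text
time: 14.78
tool_pos: [0.5121, 0.0576, 0.3474]
tool_rot: [0.0, 0.788, 0.615, 0.001]
contact_force: [0.3, -0.1, -0.4]
gripper_width: 0.126
grasp_force: 59.6
```

move_arm([
  [[0, 0, 0, 0, -1], [0, 0, 0, 0, -1], [0, 0, 0, 0, -1], [0, 0, 0, 0, 0], [0, 0, 0, 0, 0]],
])

```text
time: 15.2
tool_pos: [0.512, 0.0572, 0.3471]
tool_rot: [0.0, 0.686, 0.728, 0.001]
contact_force: [0.7, 0.1, 0.1]
gripper_width: 0.131
grasp_force: 59.6
```

```bash
python3 - <<'E'
from h import *
p,R,s=tool(); print(s['time'],p,np.round(R,3)); c,im=strip('w11'); t=load('s6')
sc,b=snap('scene','s11'); snap('top','t11')
for th in np.radians([16,20,23,26]): print([np.round(proj(sc,hold(th,p,R,(0,0,z))),1) for z in(.046,0,-.063)])
g=b.mean(2).astype(int); d=b[:,:,0].astype(int)-b[:,:,2]
u0=int(proj(sc,p)[0]); v0=int(proj(sc,p)[1]); print(u0,v0)
for v in range(v0+2,v0+56,2): print(v,' '.join('%3d/%2d'%(g[v,u],d[v,u]) for u in range(u0-16,u0+10)))
E
```

```text
15.2 [0.51203188 0.05723865 0.34707272] [[-0.06   0.998  0.001]
 [ 0.998  0.06   0.001]
 [ 0.     0.001 -1.   ]]
strip [138 139 138 137 139 138 137 138 138 139 138 138 138 138 139 138 138 139
 138 139 136 133 133 132 129 129 127 128 114  71  58  53  56  55  52  58
  88 114 119 106 119 125 123 121 122 122 123 122 122 124 123 123 123 124
 123 124 123 123 124 123 123 123 125 124]
[array([310.7, 125.6]), array([306.2, 141.4]), array([300.2, 162. ])]
[array([311. , 125.7]), array([305.3, 141.2]), array([297.8, 161.3])]
[array([311.2, 125.8]), array([304.6, 141. ]), array([296. , 160.8])]
[array([311.5, 125.8]), array([304. , 140.7]), array([294.3, 160.1])]
309 127
129  51/12  46/11  51/14  55/10  57/12  61/11  62/12  57/11  68/10  90/ 3  94/ 5  93/ 5  95/ 0  74/-4  45/-5  26/-1  20/-3  15/-5  27/-2  25/-4  66/-2  50/ 9  28/11  32/ 6 105/-22 135/-32
131  20/19  28/15  33/17  32/16  28/12  28/18  31/16  45/14  91/ 4  98/ 2  97/ 3  92/ 1  95/ 0  68/-3  39/-5  27/ 0  18/-3  28/-4  21/-2  29/-4  67/-5  51/ 8  28/ 9  33/ 6 102/-19 140/-31
133  27/18  30/12  31/15  28/16  28/19  29/16  51/ 8  93
[... 4046 characters left out ...]
 143/-34 143/-33 138/-33 140/-30 142/-32 143/-31 142/-31 143/-33
177  83/-21  89/-21  85/-19  85/-21  87/-22  83/-21  88/-21 106/-25 138/-35 142/-32 141/-34 140/-36 143/-35 142/-32 142/-32 143/-32 144/-32 145/-32 145/-35 140/-33 142/-33 141/-33 142/-32 146/-35 144/-34 140/-34
179  83/-19  82/-21  87/-18  84/-19  84/-19  83/-18  92/-20 136/-34 141/-35 144/-34 143/-35 142/-32 141/-34 142/-34 139/-34 139/-35 143/-33 144/-33 143/-32 140/-32 145/-34 141/-32 143/-34 142/-32 142/-30 140/-32
181  89/-17  86/-20  88/-19  87/-22  83/-20  84/-19  90/-20 136/-32 141/-33 147/-33 142/-33 140/-34 145/-34 142/-33 141/-34 142/-32 142/-31 142/-32 140/-33 140/-31 143/-32 141/-33 139/-36 144/-30 142/-33 141/-33
```

```bash
cat > fit.py <<'E'
from h import *
from scipy.optimize import brentq
import sys
def edges(g,rows,lo,hi,level):
    out=[]
    for v in rows:
        r=g[v,lo:hi]; i=np.argmax(r>level)
        if i>0: out.append((lo+i-1+(level-r[i-1])/(r[i]-r[i-1]),v))
    return np.array(out)
p,R,_=tool(); n=4; fr=[grab_frame('scene').astype(float) for _ in range(n)]; sc=get_calibration('scene')
b=np.mean(fr,0); g=b.mean(2)
u0,v0=[int(q) for q in proj(sc,p)]
E=edges(g,range(v0+3,v0+11),u0-16,u0+2,65); cb=np.polyfit(E[:,1],E[:,0],1)
d=b[:,:,2]-b[:,:,0]  # steel is bluish against the red base
C=[]
for v in range(v0+23,v0+33):
    r=np.clip(d[v,u0-22:u0-6]+10,0,None); k=np.argmax(r); a=max(k-2,0); w=r[a:k+3]; C.append((np.arange(a,a+len(w))@w/w.sum()+u0-22,v))
C=np.array(C); cc=np.polyfit(C[:,1],C[:,0],1); print('slopes bar',cb[0],'coupon',cc[0]); print(np.round(C[:,0],1),np.round(E[:,0],1))
def sl(th,A,B): a,b=proj(sc,hold(th,p,R,A)),proj(sc,hold(th,p,R,B)); return (a-b)[0]/(a-b)[1]
print('tilt bar',np.degrees(brentq(lambda t:sl(t,(-.015,0,.03),(-.015,0,.008))-cb[0],.1,.8)),'coupon',np.degrees(brentq(lambda t:sl(t,(0,0,-.035),(0,0,-.06))-cc[0],.1,.8)))
E
python3 fit.py; python3 - <<'E'
from h import *
w=load('w11'); im=cv2.imread('pics/w11.png',0); print(im[325:365,312:326].mean(1).round().astype(int))
from scipy.optimize import least_squares
E
```

```text
slopes bar -0.4894745865869551 coupon -0.4739506349301412
[297.5 297.  296.5 296.1 295.5 295.  294.5 294.1 293.7 293.3] [300.7 300.3 299.8 299.3 298.8 298.4 297.8 297.4]
tilt bar 25.87708325736711 coupon 24.788408674331844
[123 124 123 124 124 123 124 123 123 124 124 124 125 123 124 123 123 124
 122 123 124 122 118 113 105 106 130 128 126 125 126 126 127 128 127 126
 128 119  94  66]
```

```bash
python3 - <<'E'
from h import *
from scipy.optimize import least_squares
p=np.array([.51203,.05724,.34707]);_,R,_=tool(); w=load('w11'); s=load('s11')
def H(q,X): return hold(q[0],p,R,(X[0],X[1],X[2]),q[2])+R@np.array([q[1],0,0])
def r(q,tn): return [proj(w,H(q,(.015,0,.046)))[1]-272,proj(w,H(q,(-.015,0,.046)))[1]-tn,proj(w,H(q,(.015,0,.006)))[1]-264.5]
for tn in(347.5,349.5):
    f=least_squares(r,[.4,0,.035],x_scale=[.1,.01,.01],args=(tn,)); print(np.degrees(f.x[0]),f.x[1:]*1e3,[np.round(proj(s,H(f.x,(0,0,z))),1) for z in(0,-.033,-.063)])
# joint fit: scene line of coupon centre col 295.5@154.5..., low end
def r2(q):
    a,b=proj(s,H(q,(0,0,-.035))),proj(s,H(q,(0,0,-.063))); sl=(a-b)[0]/(a-b)[1]
    return np.r_[np.array(r(q,348.5)),(sl+.476)*60, ]
f=least_squares(r2,[.4,0,.035],x_scale=[.1,.01,.01]); print(np.degrees(f.x[0]),f.x[1:]*1e3,r2(f.x),[np.round(proj(s,H(f.x,(0,0,z))),1) for z in(0,-.033,-.063)])
E
```

```text
24.11425765040085 [-8.97428961 40.35005451] [array([300.2, 142.7]), array([295.5, 153.1]), array([291.3, 162.3])]
24.22215917708951 [-8.6152845  36.94390092] [array([300.8, 141.6]), array([296., 152.]), array([291.8, 161.2])]
24.729826139869104 [-8.66656165 38.16725727] [-0.38489408  0.03170857  0.44489859  0.46492776] [array([300.5, 142. ]), array([295.6, 152.3]), array([291.4, 161.5])]
```

```bash
python3 - <<'E'
from h import *
cam=[.6776,.2456,.2775,.2549]; F,_=campts(cam,(-.11,0,0)); a=cam[3]+np.pi
R=np.array([[np.cos(a),np.sin(a),0],[np.sin(a),-np.cos(a),0],[0,0,-1]])
off=hold(np.radians(24.6),np.zeros(3),R,(0,0,-.048),.038)+R@[-.0086,0,0]
T=F-off; print('focus',F,'TCP',T, 'coupon in tool',R.T@off)
p,Rn,_=tool(); yaw=np.degrees(np.arctan2(Rn[1,0],Rn[0,0])); print(p,yaw,np.degrees(a))
h=R[:,0]; S=T+.06*h; print('standoff',S,'delta in tool now',Rn.T@(S-p),'in final',R.T@(S-p))
E
```

```text
focus [0.57955698 0.22005313 0.23466398] TCP [0.53659147 0.20885769 0.31885829] coupon in tool [-4.44001481e-02 -1.35136976e-18  8.41943054e-02]
[0.5118129  0.0568098  0.34632731] 93.52283231503529 194.6046941978847
standoff [0.47853016 0.19372877 0.31885829] delta in tool now [ 0.13870358 -0.02480768  0.02747705] in final [-0.00231661  0.14088711  0.02746902]
```

move_arm([
  [[0, 0, 0, 0, -1], [0, 0, 0, 0, -1], [0, 0, 0, 0, -1], [0, 0, 0, 0, -1], [0, 0, 0, 0, -1]],
])

```text
time: 15.97
tool_pos: [0.5118, 0.0568, 0.3463]
tool_rot: [-0.0, 0.471, 0.882, 0.0]
contact_force: [0.3, 0.0, -1.2]
gripper_width: 0.133
grasp_force: 59.6
```

move_arm([
  [[0, 0, 0, 0, -1], [0, 0, 0, 0, -1], [0, 0, 0, 0, -1], [0, 0, 0, 0, -1], [0, 0, 0, 0, -1]],
])

```text
time: 16.38
tool_pos: [0.5118, 0.0568, 0.3462]
tool_rot: [-0.0, 0.226, 0.974, 0.0]
contact_force: [0.5, -0.5, -0.7]
gripper_width: 0.134
grasp_force: 59.6
```

move_arm([
  [[0, 0, 0, 0, -1], [0, 0, 0, 0, -1], [0, 0, 0, 0, -1], [0, 0, 0, 0, -1], [0, 0, 0, 0, -1]],
])

```text
time: 16.8
tool_pos: [0.5118, 0.0568, 0.3463]
tool_rot: [-0.0, -0.033, 0.999, 0.0]
contact_force: [0.2, -0.1, -1.2]
gripper_width: 0.128
grasp_force: 59.6
```

move_arm([
  [[0, 0, 0, 0, -1], [0, 0, 0, 0, -0.85], [0, 0, 0, 0, 0]],
])

```text
time: 17.05
tool_pos: [0.5118, 0.0568, 0.3463]
tool_rot: [-0.0, -0.128, 0.992, 0.0]
contact_force: [-0.5, -0.2, -0.6]
gripper_width: 0.13
grasp_force: 59.6
```

move_arm([
  [[0, -0.001, 0.05, 0.0115, 0], [0, -0.001, 0.055, 0.0115, 0], [0, -0.001, 0.055, 0.0115, 0], [0, -0.001, 0.05, 0.0115, 0], [0, 0, 0.025, 0, 0]],
])

```text
time: 17.47
tool_pos: [0.4769, 0.1962, 0.3169]
tool_rot: [-0.001, -0.127, 0.992, 0.0]
contact_force: [-0.2, -0.5, -1.8]
gripper_width: 0.128
grasp_force: 59.6
```

move_arm([
  [[0, 0, 0, 0, 0], [0, 0, 0, 0, 0]],
])

```text
time: 17.63
tool_pos: [0.4783, 0.1942, 0.3187]
tool_rot: [0.0, -0.127, 0.992, -0.0]
contact_force: [-0.8, 0.4, -0.6]
gripper_width: 0.131
grasp_force: 59.7
```

```bash
python3 - <<'E'
from h import *
p,R,s=tool(); print(s['time'],p,np.degrees(np.arctan2(R[1,0],R[0,0])),R[:,2],s['joint_pos'])
T=np.array([.53659,.20886,.31886]); print('to go (tool units)',R.T@(T-p)/.6)
E
```

```text
17.6333 [0.47828583 0.19420731 0.31868213] -165.35142317341817 [ 6.74471816e-05 -5.12835043e-04 -9.99999866e-01] [ 2.41726634e-01 -2.40117589e-01  1.78356224e+00 -5.14263578e-04
  1.59820528e+00 -1.58474969e+00]
to go (tool units) [-0.10019084 -0.00094703 -0.00030242]
```

move_arm([
  [[0, -0.02, -0.001, 0, 0], [0, -0.025, 0, 0, 0], [0, -0.025, 0, 0, 0], [0, -0.015, 0, 0, 0], [0, -0.01, 0, 0, 0]],
])

```text
time: 18.05
tool_pos: [0.5349, 0.2067, 0.3188]
tool_rot: [0.0, -0.126, 0.992, -0.0]
contact_force: [-0.2, 0.3, -1.8]
gripper_width: 0.133
grasp_force: 59.7
```

move_arm([
  [[0, 0, 0, 0, 0], [0, 0, 0, 0, 0], [0, 0, 0, 0, 0]],
])

```text
time: 18.3
tool_pos: [0.5335, 0.2073, 0.3188]
tool_rot: [-0.0, -0.127, 0.992, -0.0]
contact_force: [0.2, 0.3, -1.6]
gripper_width: 0.13
grasp_force: 59.7
```

```bash
python3 - <<'E'
from h import *
p,R,s=tool(); print(s['time'],p,np.degrees(np.arctan2(R[1,0],R[0,0])))
sc,_=snap('scene','s12'); tc,_=snap('top','t12'); snap('wrist','w12')
C=hold(np.radians(24.6),p,R,(0,0,-.048),.038)+R@[-.0086,0,0]
cam=[.6776,.2456,.2775,.2549]; L,RC=campts(cam,(0,0,0)); print('coupon in cam',RC.T@(C-L))
print('scene px coupon,lens',proj(sc,C),proj(sc,L),'top',proj(tc,C),proj(tc,L))
def cr(f,x,y,w,h,k):
    o=cv2.resize(cv2.imread(f'pics/{f}.png')[y:y+h,x:x+w],None,fx=k,fy=k,interpolation=cv2.INTER_CUBIC)
    for i in range(0,w,10): cv2.putText(o,str(x+i),(i*k,8),0,.3,(0,0,255)); o[::4,i*k]=(0,0,255)
    for j in range(0,h,10): cv2.putText(o,str(y+j),(0,j*k+4),0,.3,(0,140,0)); o[j*k,::4]=(0,140,0)
    return o
cv2.imwrite('pics/c12.png',np.hstack([cr('s12',340,120,80,100,5),cr('t12',190,110,80,100,5)]))
E
```

```text
18.3 [0.53346094 0.20730368 0.31875059] -165.3769806430007
coupon in cam [-0.11321756 -0.00070784  0.001231  ]
scene px coupon,lens [371.23621934 177.66490126] [388.4061546 183.0838414] top [237.0333459  207.80600793] [220.61509789 156.30998319]
```

View pics/c12.png

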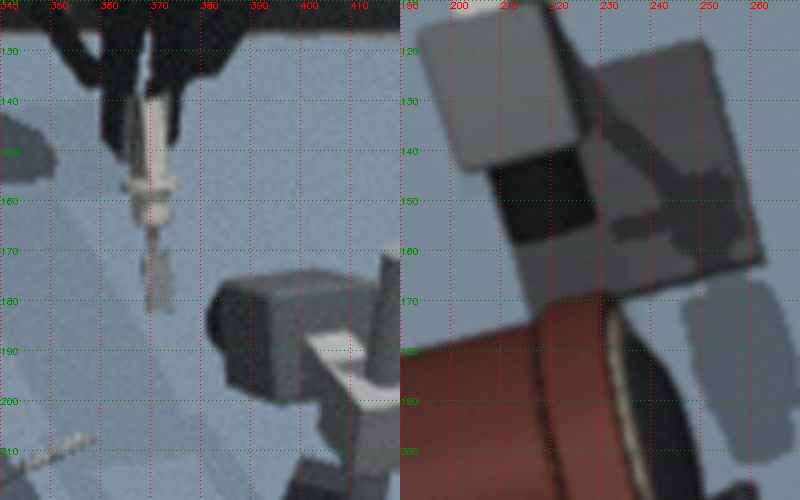

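```bash
python3 - <<'E'
from h import *
sc,tc=load('s12'),load('t12'); cam=[.6776,.2456,.2775,.2549]
a=np.linspace(0,2*np.pi,12,endpoint=False)
for n,c in(('scene',sc),('top',tc)):
    print(n,[np.round(proj(c,campts(cam,(0,.019*np.cos(t),.019*np.sin(t)))[0]),1).tolist() for t in a])
t=cv2.imread('pics/t12.png',0)
for v in range(144,166,2): print(v,t[v,204:236])
s=cv2.imread('pics/s12.png',0)
for v in range(172,200,2): print(v,s[v,376:400])
E
```

```text
scene [[396.0, 182.1], [394.8, 178.2], [391.8, 175.6], [387.9, 175.0], [384.1, 176.6], [381.5, 179.9], [380.7, 184.1], [382.0, 188.0], [385.0, 190.5], [388.9, 191.1], [392.7, 189.5], [395.3, 186.2]]
top [[211.5, 158.7], [212.1, 159.1], [215.0, 158.7], [219.6, 157.7], [224.4, 156.3], [228.1, 154.9], [229.7, 154.0], [228.9, 153.6], [226.0, 154.0], [221.6, 155.0], [217.0, 156.3], [213.3, 157.7]]
144 [87 90 91 60 26 16 15 17 20 22 22 24 25 24 27 22 23 20 20 20 17 18 36 61
 71 72 71 71 71 71 71 71]
146 [125 125 120  92  50  22  22  22  21  23  23  25  26  26  23  24  22  23
  20  19  17  20  22  42  63  69  70  68  69  69  70  70]
148 [127 126 126 119  76  34  19  22  24  22  24  23  24  24  26  22  24  21
  21  20  21  18  17  31  56  67  70  71  69  71  70  70]
150 [133 133 133 130 109  62  26  20  22  24  24  25  23  25  25  23  24  22
  21  21  21  19  18  19  34  62  69  70  70  69  70  70]
152 [133 133 132 134 128  93  48  22  21  21  24  23  24  24  23  27  24  23
  23  22  21  20  21  19  23  47  64  69  70  69  68  65]
154 [133 133 132 133 133 122  79  33  20  24  21  22  25  24 
[... 1490 characters left out ...]
 136  75  31  27  38  48  45  43  48  47  47  48  47  49
  72  78  80  82  78  84]
188 [142 140 141 141 146 138  73  37  34  45  43  45  41  45  44  45  47  45
  65  78  82  84  84  82]
190 [141 140 138 143 140 144 139 119  68  48  44  47  47  41  44  42  49  47
  68  81  83  81  83  84]
192 [141 140 141 142 144 144 140 142 115  59  41  43  43  48  46  43  39  46
  61  77  86  83  85  82]
194 [146 141 138 140 141 140 147 138 127  60  45  44  44  43  43  47  47  49
  62  74  83  82  80  82]
196 [142 147 144 142 144 139 142 139 143  76  48  45  43  49  48  46  44  44
  52  75  80  83  85  82]
198 [143 144 139 144 142 140 141 139 143 144 139 125  95  71  56  47  39  47
  52  71  82  85  83  80]
```

move_arm([
  [[0, -0.006, 0.001, 0.003, 0], [0, 0, 0, 0, 0], [0, 0, 0, 0, 0], [0, 0, 0, 0, 0], [0, 0, 0, 0, 0]],
])

```text
time: 18.87
tool_pos: [0.537, 0.2092, 0.3169]
tool_rot: [-0.0, -0.128, 0.992, -0.0]
contact_force: [0.1, -1.0, -0.4]
gripper_width: 0.128
grasp_force: 59.7
```

```bash
python3 - <<'E'
from h import *
p,R,s=tool(); C=hold(np.radians(24.6),p,R,(0,0,-.048),.038)+R@[-.0086,0,0]
L,RC=campts([.6776,.2456,.2775,.2549],(0,0,0)); print('coupon in cam',RC.T@(C-L),s['time'],np.abs(s['joint_vel']).max(),s['grasp_force'])
print(job.job_done())
E
```

```text
coupon in cam [-0.11031801  0.00022591 -0.0020231 ] 18.8667 0.002068371310302717 59.65848505496979
the job is handed in; nothing more can be done
None
```

I handed the job in at 18.9 s with the coupon held still in front of the camera, measured at about 110 mm from the lens and within about 2 mm of centre; its tilt is about 24.6° against the camera's 22.9° (0.4 rad), a known error of roughly 1.7°, and the tool reported no verdict.

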